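# Tare the bench scale with the mixing tin on it

## Robot

A 6-joint arm with a two-finger parallel gripper is mounted at the origin on the work surface. World frame = base frame: x ahead of the robot, y to its left, z up, the work surface at z = 0. Lengths are in mm, angles in rad, forces in N, time in s.
With the tool pointing down it reaches from about 400 to 925 mm from the base axis. Payload 12.5 kg.
Tool frame: the origin (TCP) lies at the very end of the fingers, on their centre line; the grasp point (between the pads) lies r.grip_point_offset behind it (r.grip_point_offset is the distance from the TCP to the grasp point, in mm); z points along the fingers, y is the line along which they close (so a half turn about z gives the same grasp; the last joint's range is limited). The gripper opens to 95 mm and grips with 3 to 60 N. Pads are 20 mm wide; open, the fingers measure 119 mm over their backs; the gripper's body (75 mm by 180 mm) begins 59 mm behind the grasp point.
Start: joints at [1.127, 0.491, 1.559, -0, 1.092, -0.106], TCP at [207.117, 589.703, 214.661] pointing down, gripper open.
Joint ranges: [-3.1, 3.1], [-0.84, 2.19], [0.05, 2.79], [-1.13, 4.28], [0.06, 2.93], [-2.69, 2.69]. Speed limits (rad/s): [2.22, 2.22, 2.79, 3.14, 3.14, 3.14].

## Interface

Orientations are given as a rotation vector (axis times angle).
In Python, from rig import r gives the robot as it stands.
- The arm moves only by the tool arm_command, never from a script. Its argument "deltas" is a list of rows, each a list of 6 numbers: the shift along the world's x, y, z scaled (see below), then the turn, a rotation vector about the world's x, y, z scaled (see below). In form: [[x, y, z, wx, wy, wz], ...]. A call has 1 to 12 rows; each row is the pose to reach, as a shift and turn from the pose commanded when the call began, turning the shorter way round; what a row does not reach only later rows make up. The controller multiplies each number of a shift by 1 m and each number of a turn by 180 degrees. A row lasts 1/12 s, in which the tool goes at most 41.7 mm and 7.16 degrees, less where a joint would pass 70% of its speed; a pose out of reach is approached as far as the arm can. A call with a number of a shift or a turn outside -1 to 1 is refused whole. A call with a gripper value outside its range is refused whole. "grip" is the opening, from 0 (shut) to 1 (fully open), set as the call begins (left out, the last holds). The fingers move at their own pace and stop on an object; the grip force is fixed at half the most. Time passes only in rows, so rows that repeat a pose let the fingers close. It gives the time, the measured TCP pose, the force, the opening and the grip force at its end, in the units of the state.
- r.read_state(): the state, without advancing time (a new reading comes with each control period).
- r.snapshot(name): name is "side" or "top" or "wrist"; returns the picture (420x560x3 uint8, red, green, blue); there is no depth.
- r.camera_params(name): a dict with "vfov" (degrees; the focal length in pixels is half the picture's height over the tangent of half this angle, whatever the lens; pixels are square), "cx", "cy" (the principal point, pixels), "R" (3x3) and "t" (3): a world point X has camera coordinates R X + t; the wrist camera has in their place "hand_eye" (4x4, takes a point from camera to tool coordinates, whose origin is the TCP and whose axes are the flange's). Camera axes: x right, y down, z forward; pixel columns grow to the right and rows downward; lengths in mm; the calibration is good to about 2 mm. The wrist camera is an equidistant fisheye: a pixel r from the principal point sees the ray r / f radians off the axis. A picture is of the moment at which its call begins: read the wrist's pose just before it. camera_params takes no time and is no camera call.
- r.sign_off(): hands the job in; it is judged then, once.
The state is a dict: "time_s": time; "q": joint angles; "joint_vel": joint speeds; "joint_efforts": joint torques, N m; "eef_pos": TCP position; "tool_rot": TCP orientation; "contact_force": force on the tool from outside, world axes, zero at the start; "moment": the same for the moment, N m; "gripper_width": finger opening in mm; "finger_force": force on a finger pad.
Only numpy, scipy, OpenCV 4.12 (cv2) and the standard library are available. Lean on these libraries where they do the work, as an engineer would, in place of code of your own. Each camera call takes 0.05 s, during which the arm holds its last target. There are 200 camera calls.

## Task

Stand the empty open mixing tin upright in the middle of the scale's pan and let go of it. Then push the dial's bezel round by its lug until the zero mark is at the tip of the pointer, so that the scale reads zero with the tin on it. Leave the closed can, the two rolls of tape and the sanding block where they are.

Things in the scene. Friction and masses are not known exactly. Their poses are not given: they have to be found in the camera images.
- scale: Grey mechanical bench scale, fixed to the bench; housing 200 (own x) x 390 (own y) x 55 mm high. Origin: centre of its underside. Own y points from the dial to the pan: the square pan is centred 100 mm to +y, the round dial 100 mm to -y. Own x points away from the robot, give or take a turn of 0.35 rad.
- pan_top (a point): Centre of the top face of the square steel pan, 150 x 150 mm, 85 mm above the bench when empty. The pan is sprung: it sinks straight down 10 mm per kg (about 1 N per mm).
- dial_center (a point): On the dial's upright axis, at the top of the bezel's rim, 77 mm above the bench. The dial lies flat, facing up: white face under a very clear window, aluminium bezel rim of 164 mm outer and 132 mm inner diameter. Face, marks, rim and lug turn together as one.
- lug_top (a point): Centre of the top of the bezel's lug: an upright round steel post, 16 mm diameter, on the rim 74 mm from the dial's axis, straight across the dial from the zero mark. It stands 35 mm above the rim (top at 112 mm above the bench). A light sideways push of 1 to 2 N along the rim turns the bezel, which stays where it is left.
- zero_mark (a point): Point on the zero mark, 54 mm from the dial's axis. The zero mark is the black bar 8 mm wide, by far the widest mark on the face, with a matching bar on the rim; the others are thin ticks (1.8 mm).
- pointer_tip (a point): Tip of the dark pointer, 54 mm from the dial's axis, under the window; the short broad end is its tail. The weight on the pan turns it clockwise seen from above, 3 rad per kg; it points steadily some 0.5 s after the load is set.
- bezel (a joint): Turn of the bezel, rad, growing clockwise seen from above; stops at -1.2 and 1.9. At 0 the zero mark points 0.8 rad to the left (counter-clockwise from above) of the scale's own +x. It starts between -0.6 and 0.2.
- pointer (a joint): Turn of the pointer, rad, measured like joint bezel: the scale reads zero when both are equal. About 0 with the pan empty; the tin turns it to between 0.6 and 1.3.
- mix_tin: The empty mixing tin: plain round steel tin, open at the top, 62 mm outer diameter, 75 mm high, 3 mm wall, 0.2 to 0.42 kg. Origin: centre of its underside; z up. It starts upright on the bench, left of the scale, in one of two places; the closed can stands in the other, at least 90 mm away between centres.
- closed_can: Closed steel can with a paper label, 62 mm diameter, 75 mm high, to be left alone. Origin: centre of its underside.
- tape_wide: Roll of masking tape lying flat, 104 mm diameter, 30 mm high, in front of the scale on its left; leave alone. Origin: centre of its underside.
- tape_narrow: Roll of tape lying flat, 110 mm diameter, 22 mm high, right of the scale; leave alone. Origin: centre of its underside.
- sanding_block: Cork sanding block, 100 x 65 x 35 mm, right of the scale; leave alone. Origin: centre of its underside.
Things that resemble listed ones, but are neither listed nor needed, are in the scene too. Leave any green or turquoise look-alike of the mix_tin alone.

How it is judged (in metres and radians):
On the way:
1. the tin stands upright on the pan, let go (horizontal distance between mix_tin and pan_top below 0.045 m and z of mix_tin in the frame of pan_top between -0.006 and 0.006 m and angle between mix_tin's own z axis and vertical below 0.1 rad and contact force between the fingers and mix_tin below 0.3 N), for 0.4 s.
At the end, for the whole second after the job is handed in: The tin stands upright (within 0.1 rad) on the pan, its centre within 45 mm of the pan's centre, let go and at rest; the zero mark's middle is within 4 mm of the pointer's tip (the tip lies within the width of the mark) (all of step 1 and horizontal distance between zero_mark and pointer_tip below 0.004 m and linear speed of mix_tin below 0.02 m/s); the robot touches nothing.
It fails at once if the closed can is moved more than 30 mm (distance of closed_can from where it was at the start of the episode above 0.03 m).
It fails at once if the wide tape roll is moved more than 30 mm (distance of tape_wide from where it was at the start of the episode above 0.03 m).
It fails at once if the narrow tape roll is moved more than 30 mm (distance of tape_narrow from where it was at the start of the episode above 0.03 m).
It fails at once if the sanding block is moved more than 30 mm (distance of sanding_block from where it was at the start of the episode above 0.03 m).
It also fails if it takes over 51 s, if anything falls off the work surface, if the arm or the gripper's body presses on something with over 40 N, if the wrist force passes 120 N, or if a joint passes its speed limit or range.

## Working session

There is one attempt and no reset: what is moved stays moved. The work goes in short steps, Python scripts to look and compute and a tool call to move; the robot and the scene stay as the last step left them, time stands still between calls to the robot, and variables do not carry over. Pictures are saved under pics/ and viewed, at most 10 in all, crops included, and the job is handed in when it is done.

Besides the shell and the picture viewer there is one more tool, called in YAML: its name, and indented under it one key for each argument. arm_command: Moves the arm, as the interface text tells. Its arguments: {"type":"object","properties":{"deltas":{"type":"array"},"grip":{"type":"number"}},"required":["deltas"]}

```bash
ls; mkdir -p pics
python3 - <<'E'
from rig import r
import cv2,numpy as np
s=r.read_state();print(s['time_s'],s['eef_pos'],s['tool_rot'],s['gripper_width'],r.grip_point_offset)
for n in("top","side","wrist"):
    im=r.snapshot(n);cv2.imwrite(f"pics/{n}0.png",im[:,:,::-1])
    print(n,{k:np.round(v,3).tolist() for k,v in r.camera_params(n).items()})
t=[cv2.imread(f"pics/{n}0.png") for n in("top","side")]
E
```

```text
pics
0.0 [207.00292952 589.45206254 214.06175004] [-5.28081528e-01 -3.09658401e+00  1.68837473e-03] 95.20485738382287 18.8
top {'vfov': 55.475, 'cx': 287.289, 'cy': 209.551, 'R': [[-0.006, -1.0, 0.004], [-0.994, 0.006, -0.108], [0.108, -0.004, -0.994]], 't': [-47.56, 494.218, 1231.364]}
side {'vfov': 46.295, 'cx': 282.825, 'cy': 207.143, 'R': [[-1.0, -0.027, 0.001], [-0.021, 0.722, -0.692], [0.018, -0.691, -0.722]], 't': [452.054, 106.865, 1177.472]}
wrist {'vfov': 65.706, 'cx': 279.698, 'cy': 208.922, 'hand_eye': [[-0.0, -0.963, -0.271, 76.176], [1.0, -0.0, -0.001, 0.376], [0.001, -0.271, 0.963, -169.811], [0.0, 0.0, 0.0, 1.0]]}
```

View pics/top0.png

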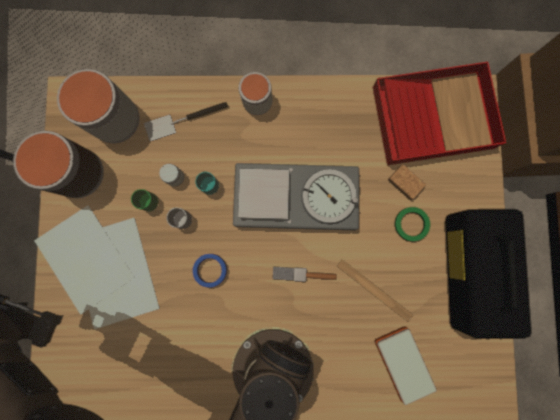

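View pics/side0.png

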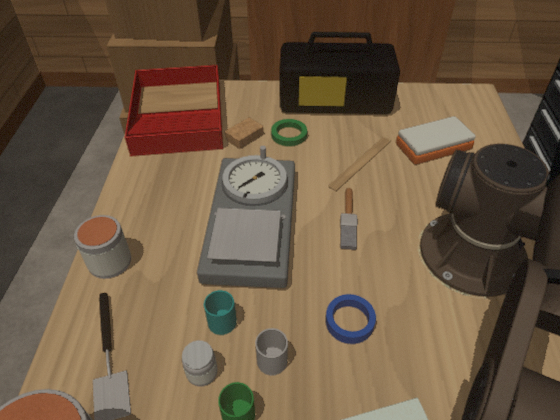

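View pics/wrist0.png

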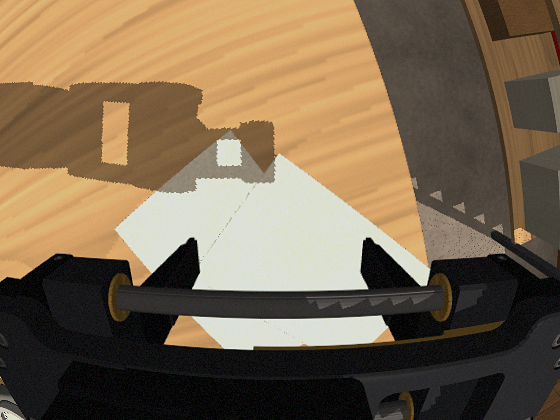

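The top view shows the open grey tin at (179,218), the closed can at (170,174), turquoise and green tins at (207,183) and (144,200), the pan at (264,193) and the dial at (330,196). In the side view the tin's rim is at (272,342), the pan at (246,236) and the lug at (263,152). Next I enlarge crops for precise pixel positions.

Run:
```python
import cv2,numpy as np
a=cv2.imread("pics/top0.png");b=cv2.imread("pics/side0.png")
def c(im,x,y,w,h,k):
    o=cv2.resize(im[y:y+h,x:x+w],None,fx=k,fy=k,interpolation=cv2.INTER_CUBIC)
    for i in range(0,w,10): cv2.line(o,(i*k,0),(i*k,6 if (x+i)%50 else 16),(0,0,255),1)
    for i in range(0,h,10): cv2.line(o,(0,i*k),(6 if (y+i)%50 else 16,i*k),(0,0,255),1)
    return o
A=np.hstack([c(a,230,150,140,90,4),c(a,150,190,60,90,4)])
B=np.hstack([c(b,200,140,110,70,4),c(b,240,320,80,70,4)])
M=np.zeros((600,800,3),np.uint8);M[:360,:800]=A[:, :800];M[320+40:,:][:240,:440]=B[:240,:440];M[360:600,450:770]=B[:240,440:760]
cv2.imwrite("pics/crop1.png",M)
```

```text
(no output)
```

View pics/crop1.png

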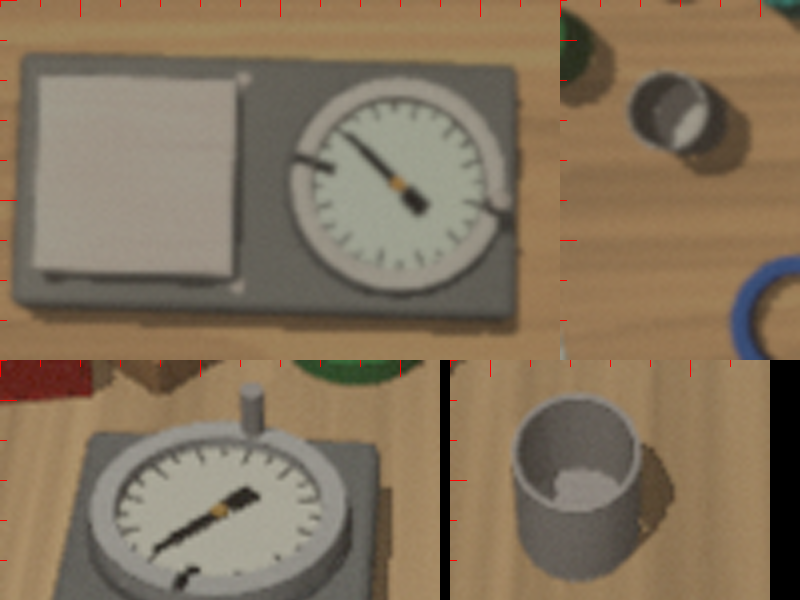

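The crops give these full-picture pixels. In the top view: pan centre (263.8,193.6), dial pivot (329.8,196.2), tin rim centre (177,218), lug top about (357,203), and the zero mark at the dial's left. In the side view: tin rim (271.8,343.2), dial pivot (254.8,177.5), lug top (263,147).

```bash
cat > h.py <<'E'
import numpy as np,cv2
from rig import r
from scipy.spatial.transform import Rotation as Ro
def ray(n,p,s=None):
    c=r.camera_params(n);f=210/np.tan(np.radians(c['vfov']/2));d=np.array([p[0]-c['cx'],p[1]-c['cy']])/f
    if n!="wrist":
        R=np.array(c['R']);v=R.T@[d[0],d[1],1];return -R.T@np.array(c['t']),v/np.linalg.norm(v)
    a=np.linalg.norm(d)+1e-12;v=np.r_[np.sin(a)*d/a,np.cos(a)];H=np.array(c['hand_eye'])
    T=Ro.from_rotvec(s['tool_rot']).as_matrix();return T@H[:3,3]+s['eef_pos'],T@H[:3,:3]@v
def onz(o,v,z): return o+v*(z-o[2])/v[2]
def tri(A,B):
    (o,v),(p,w)=A,B;t=np.linalg.lstsq(np.c_[v,-w],p-o,rcond=None)[0]
    a=o+v*t[0];b=p+w*t[1];return np.round((a+b)/2,1),round(np.linalg.norm(a-b),1)
E
python3 - <<'E'
from h import *
for k,a,b,z in [("tin rim",(177,218),(271.8,343.2),75),("can",(170,174),(199,350),75),("pivot",(329.8,196.2),(254.8,177.5),74),("lug",(357,203),(263,147),112),("pan",(263.8,193.6),(246.5,236.5),85)]:
    A,B=ray("top",a),ray("side",b);print(k,tri(A,B),onz(*A,z)[:2],onz(*B,z)[:2])
for k,a,z in [("zero",(309,190.5),77),("tip",(315.8,182.5),74),("pan l",(238.5,193),85),("pan r",(289,194.5),85),("teal",(207,180),75),("bluetape",(210,270),30),("houseTL",(235.5,163.5),55),("houseTR",(359,166.5),55),("houseBL",(233,226),55),("houseBR",(358.5,229),55)]:
    print(k,onz(*ray("top",a),z).round(1))
E
```

```text
tin rim (array([465.9, 286.4,  62. ]), np.float64(0.5)) [464.97968578 282.82121795] [465.16404737 293.40797608]
can (array([601.3, 308.7,  70.3]), np.float64(0.6)) [600.05807503 307.36864472] [600.71111344 311.11902643]
pivot (array([ 530.3, -181.5,   60.2]), np.float64(1.2)) [ 528.92269645 -180.0064901 ] [ 528.11628473 -166.50192311]
lug (array([ 508.1, -258.1,   98.4]), np.float64(7.1)) [ 502.86556953 -255.47913163] [ 510.36374243 -242.15800075]
pan (array([537.3,  21.5,  64.1]), np.float64(4.5)) [536.41988872  20.25499048] [532.50135621  39.47149191]
zero [ 546.4 -116.7   77. ]
tip [ 571.4 -138.    74. ]
pan l [538.7  96.6  85. ]
pan r [533.2 -55.7  85. ]
teal [580.8 194.1  75. ]
bluetape [307.1 189.4  30. ]
houseTL [636.2 110.1  55. ]
houseTR [ 624.6 -274.9   55. ]
houseBL [441.1 116.3  55. ]
houseBR [ 429.6 -268.3   55. ]
```

The top view agrees with itself: the housing corners put the pan at (536,21) and the dial at (530,-179), and the bezel is at about -0.54 rad. The side-view heights come out about 14 mm low, so I'll move in and measure with the wrist camera.

arm_command:
  deltas:
    - [0.02, -0.03, 0, 0, 0, 0]
    - [0.04, -0.06, 0, 0, 0, 0]
    - [0.06, -0.09, 0, 0, 0, 0]
    - [0.08, -0.12, 0, 0, 0, 0]
    - [0.1, -0.15, 0, 0, 0, 0]
    - [0.12, -0.18, 0, 0, 0, 0]
    - [0.14, -0.21, 0, 0, 0, 0]
    - [0.16, -0.24, 0, 0, 0, 0]
    - [0.18, -0.27, 0, 0, 0, 0]
    - [0.19, -0.29, 0, 0, 0, 0]
    - [0.19, -0.29, 0, 0, 0, 0]
    - [0.19, -0.29, 0, 0, 0, 0]
  grip: 1

```text
time_s: 1.15
eef_pos: [397.5, 298.9, 214.6]
tool_rot: [-0.532, -3.096, -0.0]
contact_force: [-0.0, 0.3, -0.6]
gripper_width: 95.0
finger_force: 0.0
```

Run:
```python
from h import *
import pickle
s=r.read_state();im=r.snapshot("wrist");cv2.imwrite("pics/w1.png",im[:,:,::-1]);pickle.dump(s,open("w1.pkl","wb"));print(s['eef_pos'],s['tool_rot'],s['contact_force'])
```

```text
[397.53629781 298.9372376  214.61617728] [-5.31964523e-01 -3.09600882e+00 -9.55184336e-05] [-0.04050822  0.2640707  -0.58723018]
```

View pics/w1.png

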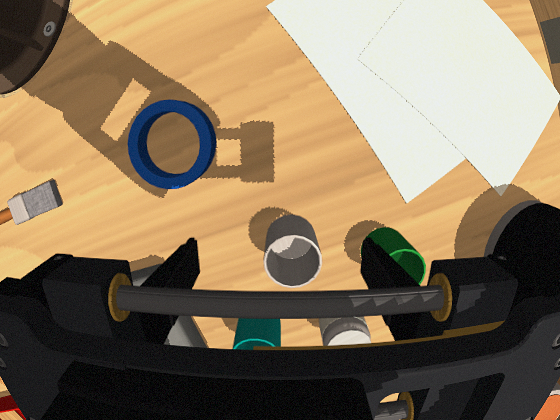

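The wrist view shows the open tin, with its rim ellipse centred near (293,260), about 57 px wide. The turquoise tin (257,335), closed can (347,332) and green tin (410,265) are around it.

Run:
```python
from h import *
import pickle
s=pickle.load(open("w1.pkl","rb"))
W=ray("wrist",(293,260),s)
print(onz(*W,75), tri(W,ray("top",(177,218))),tri(W,ray("side",(271.8,343.2))))
for p in[(264,262),(321,262)]:print(onz(*ray("wrist",p,s),75))
print(tri(ray("wrist",(409,265),s),ray("top",(145,198))),)
for p in [(177,218)]:print(onz(*ray("top",p),75),onz(*ray("top",(177,217)),75))
# orange hub in side
a=cv2.imread("pics/side0.png");h=cv2.cvtColor(a,cv2.COLOR_BGR2HSV)[165:195,235:275];m=(h[...,1]>120)&(h[...,0]>8)&(h[...,0]<30);y,x=np.nonzero(m);print(len(x),x.mean()+235,y.mean()+165)
```

```text
[464.61504326 290.01565549  75.        ] (array([467.6, 287.4,  64.3]), np.float64(4.5)) (array([466. , 290.1,  70.3]), np.float64(1.8))
[456.69322529 260.66307941  75.        ]
[476.93696938 317.00073142  75.        ]
(array([533.9, 406.5,  40.1]), np.float64(24.5))
[464.97968578 282.82121795  75.        ] [468.01118787 282.89263352  75.        ]
10 254.7 177.2
```

arm_command:
  deltas:
    - [0.035, -0.005, 0, 0, 0, 0]
    - [0.068, -0.009, 0, 0, 0, 0]
    - [0.068, -0.009, -0.03, 0, 0, 0]
    - [0.068, -0.009, -0.06, 0, 0, 0]
    - [0.068, -0.009, -0.09, 0, 0, 0]
    - [0.068, -0.009, -0.09, 0, 0, 0]
    - [0.068, -0.009, -0.09, 0, 0, 0]

```text
time_s: 1.78
eef_pos: [464.2, 291.5, 124.1]
tool_rot: [-0.525, -3.095, 0.002]
contact_force: [0.1, 0.1, 0.5]
gripper_width: 95.2
finger_force: 0.0
```

Run:
```python
from h import *
import pickle
s=r.read_state();im=r.snapshot("wrist");t=r.snapshot("top");S=r.snapshot("side");pickle.dump(s,open("w2.pkl","wb"));print(s['eef_pos'],s['tool_rot'],s['contact_force'])
M=np.zeros((600,800,3),np.uint8)
M[:300,:400]=cv2.resize(im,(400,300))
M[:300,400:]=cv2.resize(t[160:265,130:270],(400,300))
M[300:,:400]=cv2.resize(S[280:385,200:340],(400,300))
M[300:,400:]=cv2.resize(S[155:260+45,180:380],(400,300))
cv2.imwrite("pics/w2.png",M[:,:,::-1])
```

```text
[464.22068632 291.50048741 124.07648363] [-5.25473398e-01 -3.09495684e+00  2.37314129e-03] [0.13784347 0.05128966 0.50393622]
```

View pics/w2.png

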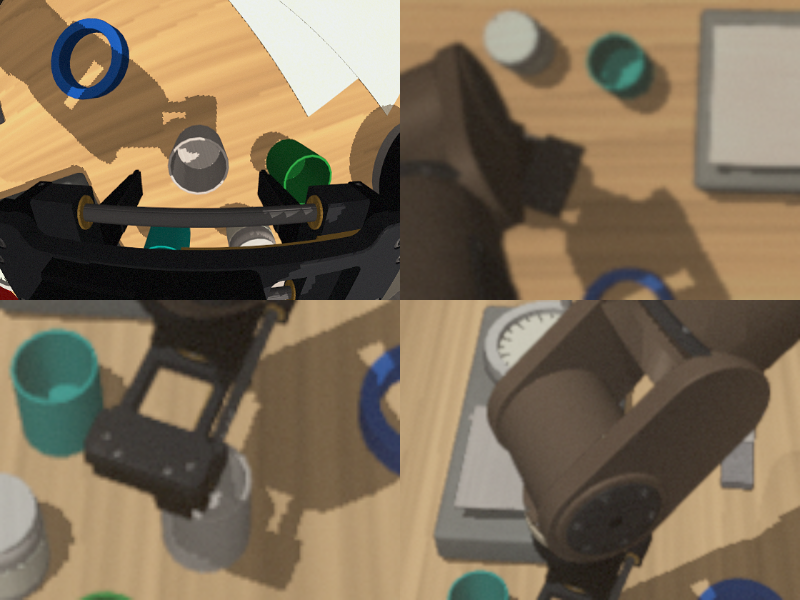

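In this picture the tin is centred between the fingers, with its rim ellipse at about (279,231) in full pixels. I check the height between the two wrist positions.

Run:
```python
from h import *
import pickle
s=pickle.load(open("w1.pkl","rb"));u=pickle.load(open("w2.pkl","rb"))
W=ray("wrist",(293,260),s);V=ray("wrist",(278.6,231),u)
print(onz(*W,75),onz(*V,75),tri(W,V))
```

```text
[464.61410533 290.01516704  75.        ] [465.56765097 290.29386081  75.        ] (array([468.4, 289.2,  66.6]), np.float64(0.2))
```

arm_command:
  deltas:
    - [0.001, -0.001, -0.03, 0, 0, 0]
    - [0.001, -0.001, -0.06, 0, 0, 0]
    - [0.001, -0.001, -0.08, 0, 0, 0]
    - [0.001, -0.001, -0.08, 0, 0, 0]
    - [0.001, -0.001, -0.08, 0, 0, 0]

```text
time_s: 2.35
eef_pos: [466.5, 290.0, 45.6]
tool_rot: [0.528, 3.097, 0.001]
contact_force: [-0.2, 0.6, -0.1]
gripper_width: 94.8
finger_force: 0.0
```

arm_command:
  deltas:
    - [0, 0, 0, 0, 0, 0]
    - [0, 0, 0, 0, 0, 0]
    - [0, 0, 0, 0, 0, 0]
    - [0, 0, 0, 0, 0, 0]
    - [0, 0, 0, 0, 0, 0]
    - [0, 0, 0, 0, 0, 0]
    - [0, 0, 0, 0, 0, 0]
    - [0, 0, 0, 0, 0, 0]
    - [0, 0, 0, 0, 0, 0]
  grip: 0.5

```text
time_s: 3.1
eef_pos: [466.2, 289.6, 45.0]
tool_rot: [0.528, 3.097, 0.0]
contact_force: [-1.5, -1.8, 6.7]
gripper_width: 60.8
finger_force: 30.0
```

arm_command:
  deltas:
    - [0, 0, 0.03, 0, 0, 0]
    - [0, 0, 0.06, 0, 0, 0]
    - [0, 0, 0.09, 0, 0, 0]
    - [0, 0, 0.12, 0, 0, 0]
    - [-0.005, -0.03, 0.145, 0, 0, 0]
    - [-0.01, -0.065, 0.145, 0, 0, 0]
    - [-0.015, -0.1, 0.145, 0, 0, 0]
    - [-0.02, -0.135, 0.145, 0, 0, 0]
    - [-0.025, -0.17, 0.145, 0, 0, 0]
    - [-0.026, -0.19, 0.145, 0, 0, 0]
    - [-0.026, -0.19, 0.145, 0, 0, 0]
    - [-0.026, -0.19, 0.145, 0, 0, 0]

```text
time_s: 4.1
eef_pos: [440.0, 98.9, 189.6]
tool_rot: [-0.532, -3.096, -0.0]
contact_force: [0.2, 0.3, -3.9]
gripper_width: 60.8
finger_force: 30.0
```

Run:
```python
from h import *
import pickle
s=r.read_state();im=r.snapshot("wrist");pickle.dump(s,open("w3.pkl","wb"));print(s['eef_pos'],s['tool_rot'],s['contact_force'],s['gripper_width'])
cv2.imwrite("pics/w3.png",im[:,:,::-1])
```

```text
[439.98445218  98.89449886 189.55759283] [-5.31755648e-01 -3.09585280e+00 -1.83496123e-04] [ 0.19031605  0.30295415 -3.90237816] 60.788631131701024
```

View pics/w3.png

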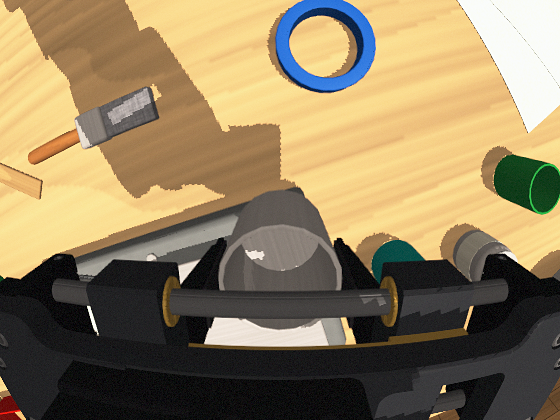

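The tin is held upright, at about 3.9 N. The housing's near-left corner shows at about (298,189) and the pan is hidden under the gripper. I use that corner to check the scale position from the top view.

Run:
```python
from h import *
import pickle
s=pickle.load(open("w3.pkl","rb"))
for p in[(296,188),(300,188),(303,192)]:
  W=ray("wrist",p,s);print(p,onz(*W,55).round(1),tri(W,ray("top",(233,226))))
# tape centres by colour, as camera cross-check (z=30)
def blob(im,z0=None):
    h=cv2.cvtColor(im,cv2.COLOR_BGR2HSV);m=((h[...,0]>105)&(h[...,0]<125)&(h[...,1]>150)&(h[...,2]>50)).astype('u1')
    c=max(cv2.findContours(m,0,2)[0],key=cv2.contourArea);return cv2.fitEllipse(cv2.convexHull(c))[0]
for n,f in("top","top0"),("side","side0"),("wrist","w1"),("wrist","w3"):
    u=pickle.load(open(f+".pkl","rb")) if n=="wrist" else None
    p=blob(cv2.imread(f"pics/{f}.png"));print(f,np.round(p,1),onz(*ray(n,p,u),22).round(1))
```

```text
(296, 188) [434.5 117.5  55. ] (array([441.5, 118.3,  29.5]), np.float64(3.9))
(300, 188) [435.7 121.1  55. ] (array([443.5, 120.8,  20.4]), np.float64(0.1))
(303, 192) [440.4 122.6  55. ] (array([444. , 120.8,  33.8]), np.float64(4.4))Traceback (most recent call last):
  File "<stdin>", line 12, in <module>
  File "<stdin>", line 9, in blob
ValueError: max() iterable argument is empty
```

arm_command:
  deltas:
    - [0.025, -0.02, 0, 0, 0, 0]
    - [0.05, -0.04, 0, 0, 0, 0]
    - [0.075, -0.06, 0, 0, 0, 0]
    - [0.096, -0.074, 0, 0, 0, 0]
    - [0.096, -0.074, -0.02, 0, 0, 0]
    - [0.096, -0.074, -0.04, 0, 0, 0]
    - [0.096, -0.074, -0.05, 0, 0, 0]
    - [0.096, -0.074, -0.05, 0, 0, 0]
    - [0.096, -0.074, -0.05, 0, 0, 0]

```text
time_s: 4.9
eef_pos: [536.1, 26.5, 139.6]
tool_rot: [-0.526, -3.096, -0.0]
contact_force: [0.0, -0.3, -3.2]
gripper_width: 60.2
finger_force: 30.0
```

Run:
```python
from h import *
s=r.read_state();S=r.snapshot("side");t=r.snapshot("top");print(s['eef_pos'],s['contact_force'])
M=np.zeros((420,800,3),np.uint8)
M[:,:400]=cv2.resize(S[140:290,180:323],(400,420));M[:,400:]=cv2.resize(t[140:260,225:375],(400,320)).repeat(1,0)[:420] if 0 else cv2.resize(t[130:271,225:360],(400,420))
cv2.imwrite("pics/p1.png",M[:,:,::-1])
```

```text
[536.09078909  26.47607311 139.55886748] [ 0.04541557 -0.33208434 -3.1571871 ]
```

View pics/p1.png

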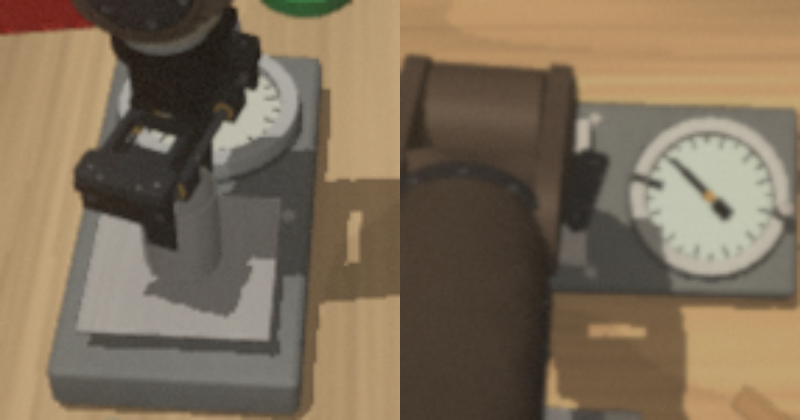

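The side view shows the tin just above the pan, with its base at (183,262) in the crop and the pan's centre at about (180,268), so it is well centred. I lower it onto the pan.

arm_command:
  deltas:
    - [0, 0, -0.003, 0, 0, 0]
    - [0, 0, -0.006, 0, 0, 0]
    - [0, 0, -0.009, 0, 0, 0]
    - [0, 0, -0.011, 0, 0, 0]
    - [0, 0, -0.012, 0, 0, 0]
    - [0, 0, -0.012, 0, 0, 0]
    - [0, 0, -0.012, 0, 0, 0]

```text
time_s: 5.58
eef_pos: [536.2, 25.7, 127.7]
tool_rot: [0.528, 3.097, 0.0]
contact_force: [-1.3, 0.4, -1.6]
gripper_width: 60.6
finger_force: 30.0
```

arm_command:
  deltas:
    - [0, 0, -0.001, 0, 0, 0]
    - [0, 0, -0.0015, 0, 0, 0]
    - [0, 0, -0.0015, 0, 0, 0]
    - [0, 0, -0.0015, 0, 0, 0]

```text
time_s: 5.92
eef_pos: [536.2, 25.7, 126.2]
tool_rot: [0.528, 3.097, 0.0]
contact_force: [-0.3, 1.4, 0.2]
gripper_width: 60.7
finger_force: 30.0
```

arm_command:
  deltas:
    - [0, 0, 0, 0, 0, 0]
    - [0, 0, 0, 0, 0, 0]
    - [0, 0, 0, 0, 0, 0]
    - [0, 0, 0, 0, 0, 0]
    - [0, 0, 0, 0, 0, 0]
    - [0, 0, 0, 0, 0, 0]
    - [0, 0, 0, 0, 0, 0]
    - [0, 0, 0, 0, 0, 0]
    - [0, 0, 0, 0, 0, 0]
  grip: 1

```text
time_s: 6.67
eef_pos: [536.1, 25.7, 126.1]
tool_rot: [0.528, 3.097, 0.0]
contact_force: [-0.1, -0.3, 0.4]
gripper_width: 94.8
finger_force: 0.0
```

arm_command:
  deltas:
    - [0, 0, 0.02, 0, 0, 0]
    - [0, 0, 0.04, 0, 0, 0]
    - [0, 0, 0.07, 0, 0, 0]
    - [0, 0, 0.1, 0, 0, 0]
    - [-0.03, 0, 0.12, 0, 0, 0]
    - [-0.06, -0.02, 0.12, 0, 0, 0]
    - [-0.09, -0.04, 0.12, 0, 0, 0]
    - [-0.12, -0.06, 0.12, 0, 0, 0]
    - [-0.14, -0.09, 0.12, 0, 0, 0]
    - [-0.15, -0.12, 0.12, 0, 0, 0]
    - [-0.15, -0.14, 0.12, 0, 0, 0]
    - [-0.15, -0.14, 0.12, 0, 0, 0]

```text
time_s: 7.67
eef_pos: [385.9, -117.0, 246.5]
tool_rot: [0.532, 3.095, -0.001]
contact_force: [0.3, 0.5, 0.6]
gripper_width: 95.1
finger_force: 0.0
```

Run:
```python
from h import *
import pickle
s=r.read_state();S=r.snapshot("side");t=r.snapshot("top");w=r.snapshot("wrist");pickle.dump((s,w,t,S),open("n4.pkl","wb"));print(s['eef_pos'],s['tool_rot'],s['contact_force'])
M=np.zeros((600,800,3),np.uint8)
M[:300,:400]=cv2.resize(S[150:270,190:310+40],(400,300));M[:300,400:]=cv2.resize(t[140:245,230:370],(400,300));M[300:,:400]=cv2.resize(w,(400,300))
cv2.imwrite("pics/p2.png",M[:,:,::-1])
```

```text
[ 385.88371539 -116.95202081  246.53740125] [ 5.32085530e-01  3.09491720e+00 -1.19767334e-03] [0.2628872  0.50981782 0.62948807]
```

View pics/p2.png

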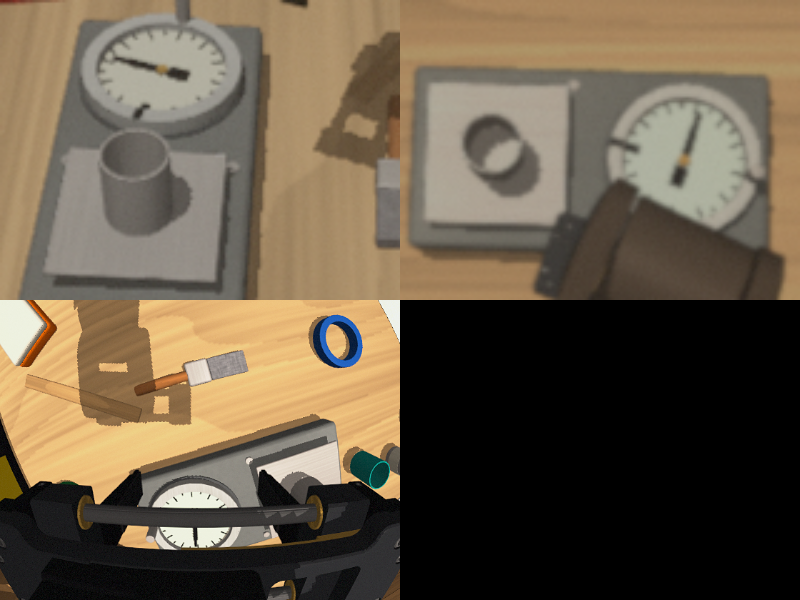

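The tin stands let go on the pan, and the pointer now points nearly along own +x (top crop: hub (684,160), tip (699,113)). Pointer is about 1.08 and bezel about -0.54, so about 1.6 rad clockwise is needed. I place the wrist camera over the dial.

arm_command:
  deltas:
    - [0.03, -0.015, 0, 0, 0, 0]
    - [0.06, -0.03, 0, 0, 0, 0]
    - [0.09, -0.045, 0, 0, 0, 0]
    - [0.12, -0.055, 0, 0, 0, 0]
    - [0.15, -0.065, 0, 0, 0, 0]
    - [0.18, -0.075, 0, 0, 0, 0]
    - [0.204, -0.083, 0, 0, 0, 0]
    - [0.204, -0.083, 0, 0, 0, 0]
    - [0.204, -0.083, 0, 0, 0, 0]
    - [0.204, -0.083, 0, 0, 0, 0]
  grip: 0

```text
time_s: 8.65
eef_pos: [589.7, -196.0, 245.7]
tool_rot: [-0.526, -3.096, -0.001]
contact_force: [-0.3, -0.5, -0.5]
gripper_width: 33.5
finger_force: 0.0
```

Run:
```python
from h import *
import pickle
s=r.read_state();w=r.snapshot("wrist");pickle.dump((s,w),open("n5.pkl","wb"));print(s['eef_pos'],s['tool_rot'],s['gripper_width'])
cv2.imwrite("pics/w5.png",w[:,:,::-1])
```

```text
[ 589.70697971 -195.97244835  245.70291947] [-5.25916641e-01 -3.09593376e+00 -7.77784355e-04] 33.53645040956212
```

View pics/w5.png

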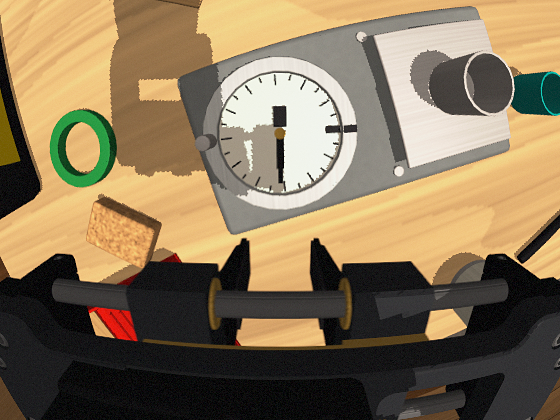

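This is a clear view of the dial: hub (279,133), pointer tip about (280,186), zero bar (327..357,128.5) and lug top (203,143). The tin's rim is at (487,83).

```bash
cat > dial.py <<'E'
from h import *
def look():
    s=r.read_state();return s,r.snapshot("wrist")
def meas(s,w,hub0,zf=70.):
    """angles of dark pixels about the hub: pointer tip at r 40-52, zero bar at r 68-80 on the rim/ wide"""
    h=cv2.cvtColor(w,cv2.COLOR_RGB2HSV);u0,v0=[int(a) for a in hub0]
    sub=h[v0-12:v0+13,u0-12:u0+13];m=(sub[...,1]>120)&(sub[...,0]>8)&(sub[...,0]<32)&(sub[...,2]>60)
    y,x=np.nonzero(m);hub=(x.mean()+u0-12,y.mean()+v0-12)
    C=onz(*ray("wrist",hub,s),zf)[:2];out={}
    V,U=np.mgrid[max(0,v0-110):v0+110,max(0,u0-110):u0+110];U=U.ravel();V=V.ravel()
    P=np.array([onz(*ray("wrist",(a,b),s),zf)[:2] for a,b in zip(U,V)])-C
    rr=np.hypot(*P.T);an=np.degrees(np.arctan2(P[:,1],P[:,0]));g=w[V,U].max(1)
    return hub,C,rr,an,g
E
python3 - <<'E'
from dial import *
import pickle
s,w=pickle.load(open("n5.pkl","rb"))
print("lug",onz(*ray("wrist",(203,143),s),112).round(1),"edges",[onz(*ray("wrist",p,s),70).round(1)[:2] for p in[(218,133),(344,133),(281,72),(281,194)]])
print("tin",onz(*ray("wrist",(487,83),s),157).round(1))
hub,C,rr,an,g=meas(s,w,(279,133));print(hub,C)
for a,b in[(18,30),(30,40),(42,50),(50,56),(57,62),(70,78)]:
    k=(rr>a)&(rr<b)&(g<70);h,e=np.histogram(an[k],72,(-180,180));print(a,b,[(int(e[i]),int(h[i])) for i in np.nonzero(h>2)[0]])
E
```

```text
lug [ 513.1 -245.9  112. ] edges [array([ 508.3, -237. ]), array([ 552.6, -110.1]), array([ 469.8, -152.4]), array([ 593.9, -195.8])]
tin [536.9  20.7 157. ]Traceback (most recent call last):
  File "<stdin>", line 6, in <module>
  File "dial.py", line 11, in meas
    P=np.array([onz(*ray("wrist",(a,b),s),zf)[:2] for a,b in zip(U,V)])-C
                     ~~~^^^^^^^^^^^^^^^^^
  File "h.py", line 5, in ray
    c=r.camera_params(n);f=210/np.tan(np.radians(c['vfov']/2));d=np.array([p[0]-c['cx'],p[1]-c['cy']])/f
ValueError: time passes only in moves, steps and waits
```

```bash
sed -i 's/^def ray/import functools\ncam=functools.lru_cache(None)(lambda n:r.camera_params(n))\ndef ray/; s/c=r.camera_params(n);f/c=cam(n);f/' h.py
cat > go.py <<'E'
from dial import *
import pickle,sys
s,w=pickle.load(open(sys.argv[1],"rb"))
hub,C,rr,an,g=meas(s,w,(float(sys.argv[2]),float(sys.argv[3])));print("hub",np.round(hub,1),C.round(1))
for a,b in[(20,34),(34,46),(46,53),(46,62),(70,78)]:
    k=(rr>a)&(rr<b)&(g<75);h,e=np.histogram(an[k],72,(-180,180));print(a,b,[(int(e[i]),int(h[i])) for i in np.nonzero(h>3)[0]])
E
python3 go.py n5.pkl 279 133; python3 -c "
from rig import r;s=r.read_state();print(s['time_s'],s['gripper_width'])"
```

```text
hub [279.4 133.3] [ 531.1 -175.7]
20 34 [(-30, 6), (-25, 34), (-20, 23), (-15, 25), (-10, 4), (145, 13), (150, 20), (155, 20), (160, 18), (165, 16), (170, 20), (175, 5)]
34 46 [(-25, 8), (-20, 41), (-15, 6)]
46 53 [(-20, 25), (70, 8), (75, 15)]
46 62 [(-165, 6), (-135, 6), (-120, 4), (-105, 10), (-90, 5), (-75, 11), (-60, 4), (-45, 10), (-30, 4), (-20, 25), (-15, 10), (15, 11), (30, 4), (45, 5), (60, 4), (70, 21), (75, 53), (90, 4), (105, 8), (135, 8), (165, 4)]
70 78 [(-110, 18), (-105, 27), (-100, 10), (70, 18), (75, 34)]
8.7 29.82963346295766
```

Bezel bar is at 75.5°, pointer at −17.7°, lug at (513,−246) and dial centre at (531,−174.5). All of these agree with the sizes given. I lower the closed fingers behind the lug.

arm_command:
  deltas:
    - [-0.022, -0.027, -0.02, 0, 0, 0.033]
    - [-0.04, -0.05, -0.05, 0, 0, 0.067]
    - [-0.044, -0.054, -0.08, 0, 0, 0.067]
    - [-0.044, -0.054, -0.11, 0, 0, 0.067]
    - [-0.044, -0.054, -0.14, 0, 0, 0.067]
    - [-0.044, -0.054, -0.157, 0, 0, 0.067]
    - [-0.044, -0.054, -0.157, 0, 0, 0.067]
    - [-0.044, -0.054, -0.157, 0, 0, 0.067]
    - [-0.044, -0.054, -0.157, 0, 0, 0.067]
  grip: 0

```text
time_s: 9.45
eef_pos: [546.5, -251.3, 90.8]
tool_rot: [0.199, 3.133, -0.001]
contact_force: [-0.2, 0.5, 0.3]
gripper_width: 0.7
finger_force: 0.0
```

Run:
```python
from rig import r
import numpy as np
from scipy.spatial.transform import Rotation as Ro
s=r.read_state();p=s['eef_pos'];R=Ro.from_rotvec(s['tool_rot']).as_matrix();print(p,s['gripper_width'],s['contact_force'],s['q'],np.degrees(np.arctan2(R[1,1],R[0,1])))
C=np.array([531,-174.5]);a0=np.degrees(np.arctan2(*(p[:2]-C)[::-1]));print(a0,np.hypot(*(p[:2]-C)))
for i,f in enumerate(range(-84,-181,-7)):
    t=np.radians(f);d=(C+75*np.array([np.cos(t),np.sin(t)])-p[:2])/1000;print(f,d.round(4),round((f+82)/180,3))
```

```text
[ 546.5229132  -251.33558452   90.8098411 ] 0.6833750974551696 [-0.1526862   0.47359814  0.32244359] [-5.40864273e-01  6.02879901e-01  1.73913161e+00  1.60236745e-04
  7.97655968e-01 -1.98467428e+00] 82.71777951536198
-78.57840327168165 78.38793199783254
-84 [-0.0077  0.0022] -0.011
-91 [-0.0168  0.0018] -0.05
-98 [-0.026   0.0026] -0.089
-105 [-0.0349  0.0044] -0.128
-112 [-0.0436  0.0073] -0.167
-119 [-0.0519  0.0112] -0.206
-126 [-0.0596  0.0162] -0.244
-133 [-0.0667  0.022 ] -0.283
-140 [-0.073   0.0286] -0.322
-147 [-0.0784  0.036 ] -0.361
-154 [-0.0829  0.044 ] -0.4
-161 [-0.0864  0.0524] -0.439
-168 [-0.0889  0.0612] -0.478
-175 [-0.0902  0.0703] -0.517
```

arm_command:
  deltas:
    - [-0.008, 0.002, -0.002, 0, 0, -0.011]
    - [-0.017, 0.002, -0.002, 0, 0, -0.05]
    - [-0.026, 0.003, -0.002, 0, 0, -0.089]
    - [-0.035, 0.004, -0.002, 0, 0, -0.128]
    - [-0.044, 0.007, -0.002, 0, 0, -0.167]
    - [-0.052, 0.011, -0.002, 0, 0, -0.205]
    - [-0.06, 0.016, -0.002, 0, 0, -0.244]
    - [-0.067, 0.022, -0.002, 0, 0, -0.283]
    - [-0.073, 0.029, -0.002, 0, 0, -0.322]
    - [-0.078, 0.036, -0.002, 0, 0, -0.361]
    - [-0.083, 0.044, -0.002, 0, 0, -0.4]
    - [-0.0865, 0.0525, -0.002, 0, 0, -0.439]

```text
time_s: 10.45
eef_pos: [460.2, -199.1, 89.1]
tool_rot: [2.153, 2.282, 0.001]
contact_force: [1.1, -1.6, -0.4]
gripper_width: 0.2
finger_force: 0.9
```

arm_command:
  deltas:
    - [0, 0, 0, 0, 0, 0]
    - [0, 0, 0, 0, 0, 0]
    - [0, 0, 0, 0, 0, 0]

```text
time_s: 10.7
eef_pos: [460.3, -199.2, 88.1]
tool_rot: [2.142, 2.295, 0.001]
contact_force: [0.4, -0.4, -0.1]
gripper_width: 0.2
finger_force: 0.0
```

Run:
```python
from h import *
import pickle
s=r.read_state();w=r.snapshot("wrist");t=r.snapshot("top");S=r.snapshot("side");pickle.dump((s,w),open("n6.pkl","wb"));cv2.imwrite("pics/w6.png",w[:,:,::-1]);cv2.imwrite("pics/s6.png",S[:,:,::-1]);cv2.imwrite("pics/t6.png",t[:,:,::-1])
p=s['eef_pos'][:2]-[531,-174.5];print(s['eef_pos'],s['contact_force'],np.degrees(np.arctan2(p[1],p[0])),np.hypot(*p))
# where the hub falls in wrist image
c=cam("wrist");H=np.array(c['hand_eye']);T=Ro.from_rotvec(s['tool_rot']).as_matrix()
X=np.array([531.1,-175.7,70]);q=H[:3,:3].T@(T.T@(X-s['eef_pos'])-H[:3,3]);a=np.arctan2(np.hypot(*q[:2]),q[2]);f=210/np.tan(np.radians(c['vfov']/2));print(q[:2]/np.hypot(*q[:2])*a*f+[c['cx'],c['cy']])
```

```text
[ 460.25436635 -199.24024834   88.0643558 ] [ 0.37306351 -0.35332452 -0.06817022] -160.72490711798636 74.94681159078505
[393.89692435 216.47182487]
```

```bash
python3 go.py n6.pkl 394 216
```

```text
hub [393.6 215.7] [ 530.8 -175.2]
20 34 [(-30, 21), (-25, 65), (-20, 58), (-15, 55), (-10, 5), (140, 7), (145, 44), (150, 52), (155, 51), (160, 50), (165, 50), (170, 51), (175, 25)]
34 46 [(-130, 30), (-125, 51), (-120, 56), (-115, 43), (-110, 22), (-25, 36), (-20, 70), (-15, 13)]
46 53 [(-150, 5), (-140, 18), (-135, 56), (-130, 63), (-125, 60), (-120, 58), (-115, 57), (-110, 57), (-105, 53), (-100, 19), (-95, 6), (-90, 11), (-85, 4), (-60, 10), (-30, 8), (-25, 11), (-20, 39), (-5, 10), (0, 49), (5, 23), (30, 9), (60, 7), (90, 5)]
46 62 [(-180, 31), (-165, 16), (-155, 18), (-150, 32), (-145, 49), (-140, 112), (-135, 149), (-130, 151), (-125, 150), (-120, 144), (-115, 140), (-110, 137), (-105, 134), (-100, 96), (-95, 65), (-90, 47), (-85, 46), (-80, 51), (-75, 49), (-70, 40), (-65, 36), (-60, 44), (-45, 13), (-30, 22), (-25, 12), (-20, 45), (-15, 14), (-5, 20), (0, 122), (5, 49), (15, 19), (30, 37), (45, 19), (60, 40), (75, 19), (90, 47), (105, 15), (120, 38), (135, 16), (150, 38), (165, 13)]
70 78 [(-160, 45), (-155, 83), (-150, 110), (-145, 108), (-140, 105), (-135, 100), (-130, 99), (-125, 92), (-120, 88), (-115, 88), (-110, 85), (-105, 82), (-100, 80), (-95, 66), (-90, 8), (-80, 5), (-75, 6), (-50, 34), (-45, 48), (-40, 5), (-15, 6), (-5, 33), (0, 38), (5, 4)]
```

```bash
cat > fine.py <<'E'
from dial import *
import pickle,sys
f,u,v,z0=sys.argv[1],*map(float,sys.argv[2:5]);s,w=pickle.load(open(f,"rb"))
hub,C,rr,an,g=meas(s,w,(u,v))
def m(lo,hi,a,d):
    for _ in range(4):
        k=(rr>lo)&(rr<hi)&(g<75)&(abs((an-a+180)%360-180)<d);a=a+((an[k]-a+180)%360-180).mean()
    return a.round(2),k.sum()
print("hub",np.round(hub,1),"pointer",m(20,34,-18,12),m(30,52,-18,8),"zero",m(47,62,z0,7),m(68,80,z0,7))
E
python3 fine.py n5.pkl 279 133 75;python3 fine.py n6.pkl 394 216 3
python3 - <<'E'
import numpy as np
p=np.array([460.3,-199.2]);C=np.array([531,-174.5])
for f in (-165,-170,-175,-180,-182,-184):
    t=np.radians(f);print(f,((C+75*np.array([np.cos(t),np.sin(t)])-p)/1000).round(4),round((f+161)/180,3))
E
```

```text
hub [279.4 133.3] pointer (np.float64(-17.91), np.int64(91)) (np.float64(-17.99), np.int64(101)) zero (np.float64(76.52), np.int64(77)) (np.float64(75.8), np.int64(69))
hub [393.6 215.7] pointer (np.float64(-18.46), np.int64(204)) (np.float64(-18.38), np.int64(221)) zero (np.float64(3.24), np.int64(187)) (np.float64(0.46), np.int64(143))
-165 [-0.0017  0.0053] -0.022
-170 [-0.0032  0.0117] -0.05
-175 [-0.004   0.0182] -0.078
-180 [-0.0043  0.0247] -0.106
-182 [-0.0043  0.0273] -0.117
-184 [-0.0041  0.0299] -0.128
```

arm_command:
  deltas:
    - [-0.002, 0.005, 0, 0, 0, -0.022]
    - [-0.003, 0.012, 0, 0, 0, -0.05]
    - [-0.004, 0.018, 0, 0, 0, -0.078]
    - [-0.004, 0.022, 0, 0, 0, -0.095]
    - [-0.004, 0.025, 0, 0, 0, -0.106]
    - [-0.004, 0.025, 0, 0, 0, -0.106]
    - [-0.004, 0.025, 0, 0, 0, -0.106]
    - [-0.004, 0.025, 0, 0, 0, -0.106]

```text
time_s: 11.52
eef_pos: [455.7, -174.0, 87.1]
tool_rot: [2.497, 1.906, 0.0]
contact_force: [-0.2, -0.3, -0.4]
gripper_width: 0.2
finger_force: 0.0
```

```bash
cat > snap.py <<'E'
from h import *
import pickle,sys,os
s=r.read_state();w=r.snapshot("wrist");pickle.dump((s,w),open(sys.argv[1],"wb"))
p=s['eef_pos'][:2]-[531,-174.5];print(s['eef_pos'],s['contact_force'],np.degrees(np.arctan2(p[1],p[0])),np.hypot(*p))
c=cam("wrist");H=np.array(c['hand_eye']);T=Ro.from_rotvec(s['tool_rot']).as_matrix()
X=np.array([531.,-175.5,70]);q=H[:3,:3].T@(T.T@(X-s['eef_pos'])-H[:3,3]);a=np.arctan2(np.hypot(*q[:2]),q[2]);f=210/np.tan(np.radians(c['vfov']/2));h=q[:2]/np.hypot(*q[:2])*a*f+[c['cx'],c['cy']]
os.system(f"python3 go.py {sys.argv[1]} {h[0]} {h[1]};python3 fine.py {sys.argv[1]} {h[0]} {h[1]} {sys.argv[2]}")
E
python3 snap.py n7.pkl -15
```

```text
hub [395.6 216.8] [ 531.1 -175.2]
20 34 [(-180, 4), (-30, 26), (-25, 62), (-20, 62), (-15, 66), (-10, 9), (140, 8), (145, 42), (150, 53), (155, 51), (160, 54), (165, 46), (170, 53), (175, 28)]
34 46 [(-155, 5), (-150, 33), (-145, 60), (-140, 55), (-135, 38), (-130, 21), (-25, 42), (-20, 68), (-15, 20)]
46 53 [(-170, 5), (-160, 22), (-155, 60), (-150, 65), (-145, 57), (-140, 60), (-135, 57), (-130, 58), (-125, 50), (-120, 21), (-115, 12), (-110, 17), (-105, 12), (-100, 11), (-95, 4), (-80, 10), (-50, 8), (-25, 12), (-20, 55), (-15, 33), (10, 4), (15, 5), (45, 5)]
46 62 [(-170, 52), (-165, 54), (-160, 117), (-155, 157), (-150, 159), (-145, 144), (-140, 144), (-135, 142), (-130, 140), (-125, 129), (-120, 100), (-115, 67), (-110, 56), (-105, 43), (-100, 38), (-95, 46), (-90, 45), (-85, 45), (-80, 52), (-75, 9), (-65, 11), (-50, 25), (-35, 14), (-25, 13), (-20, 122), (-15, 75), (-5, 15), (10, 21), (15, 17), (25, 8), (30, 12), (40, 18), (45, 25), (55, 11), (60, 9), (70, 25), (75, 19), (85, 14), (100, 37), (115, 15), (130, 39), (145, 13), (160, 34), (175, 15)]
70 78 [(-180, 33), (-175, 84), (-170, 112), (-165, 109), (-160, 105), (-155, 104), (-150, 101), (-145, 92), (-140, 90), (-135, 90), (-130, 85), (-125, 83), (-120, 81), (-115, 60), (-110, 10), (-105, 8), (-100, 11), (-95, 8), (-90, 9), (-70, 21), (-65, 54), (-60, 20), (-25, 21), (-20, 52)]
hub [395.6 216.8] pointer (np.float64(-18.21), np.int64(225)) (np.float64(-17.68), np.int64(277)) zero (np.float64(-15.96), np.int64(197)) (np.float64(-18.55), np.int64(146))
[ 455.67962016 -174.04554758   87.10430114] [-0.15492676 -0.26333621 -0.37623914] 179.6543048565441 75.32175081571832
```

arm_command:
  deltas:
    - [0, 0.001, 0, 0, 0, -0.005]
    - [0, 0.0025, 0, 0, 0, -0.011]
    - [0, 0.0025, 0, 0, 0, -0.011]
    - [0, 0.0025, 0, 0, 0, -0.011]
    - [0, 0.0025, 0, 0, 0, -0.011]

```text
time_s: 11.98
eef_pos: [455.6, -171.2, 87.2]
tool_rot: [-2.531, -1.861, -0.0]
contact_force: [-0.5, -0.3, 0.3]
gripper_width: 0.5
finger_force: 0.1
```

```bash
python3 snap.py n8.pkl -18 | grep -E "hub|\[ ?4"
```

```text
hub [395.9 216.8] [ 531.  -175.2]
hub [395.9 216.8] pointer (np.float64(-18.42), np.int64(218)) (np.float64(-18.17), np.int64(278)) zero (np.float64(-17.23), np.int64(191)) (np.float64(-19.97), np.int64(148))
[ 455.58784813 -171.24829821   87.16521758] [-0.5260239  -0.32522339  0.27265707] 177.53098873871977 75.48222449629583
```

arm_command:
  deltas:
    - [0, -0.02, 0, 0, 0, 0]
    - [0, -0.03, 0.02, 0, 0, 0]
    - [0, -0.03, 0.06, 0, 0, 0]
    - [0, -0.03, 0.1, 0, 0, 0]
    - [0.03, -0.03, 0.13, 0, 0, 0.035]
    - [0.06, -0.03, 0.15, 0, 0, 0.07]
    - [0.08, -0.03, 0.16, 0, 0, 0.1]
    - [0.1, -0.03, 0.16, 0, 0, 0.14]
    - [0.12, -0.03, 0.16, 0, 0, 0.17]
    - [0.13, -0.03, 0.16, 0, 0, 0.2]
    - [0.13, -0.03, 0.16, 0, 0, 0.2]
    - [0.13, -0.03, 0.16, 0, 0, 0.2]

```text
time_s: 13.03
eef_pos: [585.3, -201.1, 246.6]
tool_rot: [-1.835, -2.549, 0.0]
contact_force: [-1.0, 0.2, -0.0]
gripper_width: 0.3
finger_force: 0.0
```

```bash
python3 snap.py n9.pkl -18
```

```text
hub [239.1 152.8] [ 531.  -175.6]
20 34 [(-30, 4), (-25, 26), (-20, 29), (-15, 24), (145, 13), (150, 17), (155, 15), (160, 16), (165, 15), (170, 18), (175, 7)]
34 46 [(-25, 11), (-20, 34), (-15, 5)]
46 53 [(-25, 5), (-20, 24)]
46 62 [(-170, 9), (-155, 4), (-140, 7), (-125, 4), (-110, 7), (-95, 6), (-80, 9), (-65, 5), (-50, 11), (-35, 4), (-25, 13), (-20, 62), (-15, 9), (-5, 5), (10, 9), (25, 4), (40, 9), (70, 7), (85, 5), (100, 8), (130, 9), (145, 4), (160, 8), (175, 4)]
70 78 [(-25, 16), (-20, 32), (160, 7), (165, 21)]
hub [239.1 152.8] pointer (np.float64(-17.77), np.int64(86)) (np.float64(-17.98), np.int64(101)) zero (np.float64(-17.69), np.int64(81)) (np.float64(-19.12), np.int64(72))
[ 585.33074914 -201.06594325  246.6185278 ] [-0.99344995  0.22305958 -0.02716014] -26.0571071624836 60.47792690557414
```

```bash
python3 -c "
from rig import r;print(r.sign_off())"
```

```text
the job is handed in; nothing more can be done
None
```

I handed the job in at about 13 s: the tin stands on the pan, about 1 mm from its centre in the last look at it, and let go. The zero mark is within about 1.5° (1.3 mm) of the pointer tip by wrist-camera measurement. `sign_off` did not return a verdict.

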